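Zero the bench bridge with the outer ring of its dual knob

TASK

Take the dust cover off the dual knob of the bench bridge and stand it upright on the bench top clear of the instrument. Then turn only the outer ring of the dual knob until the meter needle points at the broad zero mark, leaving the inner knob at its setting, and after that swing the toggle lever fully over toward the instrument's back, to switch to measuring. Do not disturb the round tin to the right, the brown bottle close behind the instrument or the tape roll in front of it.

Things in the scene. Friction and masses are not known exactly. Their poses are not given: they have to be found in the camera images.
- bridge: the bench bridge: a low grey instrument box, 180 mm deep (its x) by 340 mm wide (its y) by 60 mm high, fixed on the bench; origin at the centre of its underside, x pointing to its back (roughly away from the robot), y to its left, z up. On its flat top face (z = 60 mm) are, right to left: the dual knob (axis at y = -115 mm) under its dust cover, the round white-faced meter (134 mm in diameter, centre at x 0, y 20 mm, 2 mm proud), the toggle lever (y = 135 mm)
- knob_axis (a point): the point where the dual knob's upright axis meets the instrument's top face (bridge frame x 0, y -115, z 60 mm). From this point up: a fixed dark collar to 10 mm; the outer ring from 10 to 40 mm; the inner knob from 40 to 64 mm
- ring_center (a point): centre of the outer ring of the dual knob: a plain metal ring with fine upright ribs, 58 mm in diameter and 30 mm high (this point is half-way up, 25 mm over the instrument's top face). It turns about the upright knob axis against a light friction of 0.06 N m and stays where it is left
- ring (a joint): angle of the outer ring (rad), growing anticlockwise seen from above, range -3 to 3; it starts between -0.1 and 0.1. The needle turns the same way as the ring, 2 rad for each 1 rad of ring. The scale card with the zero mark stands at a different angle each time, so the ring angle that gives zero differs; the nearer way round needs a ring turn of 0.3 to 1.6 rad, clockwise or anticlockwise
- inner_mark (a point): a point on top of the inner knob, at the outer end of its white pointer line, 12 mm from the knob axis. The inner knob is black, 28 mm in diameter, tapering, 24 mm high, stands on top of the ring on the same axis, turns freely of the ring (friction 0.03 N m), and must keep its setting (not more than about 10 degrees of turn)
- needle_tip (a point): a point near the tip of the meter's thin black needle (3 mm wide), 50 mm from its pivot, just over the white face; the pivot is the meter's centre, at x 0, y 20 mm in the bridge frame; a short tail of 12 mm reaches past the pivot the other way
- zero_mark (a point): where needle_tip lies when the needle reads zero: on the one broad black mark (10 mm wide, 14 mm long) of the meter's round scale, 50 mm from the meter's centre; the other scale marks are thin. It may be anywhere round the dial and does not move during the work
- mode (a joint): angle of the toggle lever (rad): 0 leaning toward the instrument's front (robot side), 1.0 fully over toward the back; it stays where it is left
- mode_tip (a point): centre of the 26 mm metal ball at the end of the toggle lever. The lever is a steel rod 10 mm thick whose hinge axis runs along the instrument's y, 82 mm over the bench at x 0, y 135 mm in the bridge frame; this point is 70 mm from the hinge, 143 mm over the bench at either end of the swing and 152 mm at mid swing, and travels 67 mm straight toward the back. Friction 0.06 N m: about 1 N at the ball moves it
- cover_grip (a point): centre of the grip on top of the dust cover: an upright black cylinder 22 mm in diameter, 32 mm high (16 mm above and below this point; the cover's flat top is 24 mm below it). This point is 98 mm over the cover's rim: 158 mm over the bench with the cover on the instrument, 98 mm when it stands on the bench
- cover: the dust cover: a loose grey cup, mouth down, 88 mm in outer diameter, 3 mm wall, 74 mm high without the grip, about 0.12 kg; origin at the centre of its open rim (underside), z up along its axis. Raise it at least 70 mm to clear the knobs. The bench right of the instrument is free for it, round a point 250 mm right of the instrument's centre (y -250 mm in the bridge frame)
- tip_cleaner: bystander: a loose round metal tin with brass wool in it, 65 mm in diameter, 31 mm high, standing to the right of the instrument beyond the free patch of bench; origin at the centre of its underside
- flux_bottle: bystander: a loose brown bottle with a white cap, 37 mm in diameter, 82 mm high, standing behind the instrument; origin at the centre of its underside
- tape_roll: bystander: a loose roll of amber tape lying flat in front of the instrument, 69 mm in diameter, 12 mm high; origin at the centre of its underside
Things that resemble listed ones, but are neither listed nor needed, are in the scene too. Of the things shaped like the cover, the grey one is meant.

How it is judged:
By the outcome, as a careful person would: the job done as asked, in the order asked, and still so for the second after the job is handed in, with the robot touching nothing.
It also fails if it takes over 66 s, if anything falls off the work surface, if the arm or the gripper's body presses on something with over 40 N, if the wrist force passes 120 N, or if a joint passes its speed limit or range.

ROBOT

A 6-joint arm with a two-finger parallel gripper is mounted at the origin on a cart in front of the work surface, level with it; the furniture and walls round the work are solid. World frame = base frame: x ahead of the robot, y to its left, z up, the work surface at z = 0. Lengths are in mm, angles in degrees, forces in N, time in s.
With the tool pointing down it reaches from about 300 to 850 mm from the base axis. Payload 4.2 kg.
Tool frame: the origin (TCP) lies on the centre line of the jaws, within the pads' length; the fingertips stand 14 mm ahead of it and the grasp point (between the pads) lies 5 mm behind it; x points along the fingers, y is the direction in which the jaws open and shut, and the axes are right-handed (so a half turn about x gives the same grasp; the last joint's range is limited). The gripper opens to 91 mm and grips with 3 to 60 N. Pads are 32 mm wide; open, the fingers measure 118 mm over their backs; the gripper's body (76 mm by 178 mm) begins 60 mm behind the grasp point.
Start: joints at [70.073, 18.312, 89.639, -0, 72.044, -1.146], TCP at [185.13, 544.398, 227.976] pointing down, gripper open.
Joint ranges: [-177.97, 177.97], [-48.28, 115.42], [12.27, 149.76], [-77.06, 257.06], [2.81, 150.46], [-146.56, 146.56]. Speed limits (degrees/s): [147.25, 147.25, 180, 180, 180, 180].

INTERFACE

Orientations are given as [roll, pitch, yaw] about the fixed x, y, z axes, in that order (R = Rz(yaw) Ry(pitch) Rx(roll)).
In Python, from workcell import readout, optics, env gives the robot as it stands.
- The arm moves only by the shell command python3 -m creep 'ROWS' [OPENING] [FORCE]. ROWS is JSON, a list of rows, each an object with "translation": the shift along the world's x, y, z in cm, a list of three; "delta_rot": the turn, a rotation vector about the world's x, y, z in rad, a list of three. In form: [{"translation": [dx, dy, dz], "delta_rot": [rx, ry, rz]}, ...]. A call has 1 to 5 rows; each row shifts and turns the commanded pose from where the row before left it; what a row does not reach is not made up. A row lasts 1/12 s, in which the tool goes at most 41.7 mm and 7.16 degrees, less where a joint would pass 70% of its speed; a pose out of reach is approached as far as the arm can. A call with a gripper value outside its range is refused whole. OPENING is the gripper's target within -1 to 1 (fully open at 1, half-way at 0, shut at -1), set as the call begins (- or left out, the last holds). The fingers move at their own pace and stop on an object; FORCE is the grip in N (left out, the last holds). Time passes only in rows, so rows that do not move let the fingers close. It gives the time, the measured TCP pose, the force and the opening at its end, in the units of the state.
- readout.state(): the state, without advancing time (a new reading comes with each control period).
- optics.grab_frame(name): name is "side" or "top"; returns (picture, depth): 384x512x3 uint8, red, green, blue; 384x512 float32, mm along the optical axis (not along the pixel's ray), 0 where there is no reading.
- optics.camera_params(name): a dict with "mtx" (3x3 intrinsics, pixels), "R" (3x3) and "t" (3): a world point X has camera coordinates R X + t. Camera axes: x right, y down, z forward; pixel columns grow to the right and rows downward; lengths in mm; the calibration is good to about 2 mm. A picture is of the moment at which its call begins. camera_params takes no time and is no camera call.
- env.job_done(): hands the job in, once; it reports no verdict.
The state is a dict: "time_s": time; "qpos": joint angles; "qvel": joint speeds; "effort": joint torques, N m; "ee_pos": TCP position; "ee_rot": TCP orientation; "force": force on the tool from outside, world axes, zero at the start; "torque": the same for the moment, N m; "gripper_width": finger opening in mm.
Only numpy, scipy, OpenCV 4.12 (cv2) and the standard library are available. Lean on these libraries where they do the work, as an engineer would, in place of code of your own. Each camera call takes 0.05 s, during which the arm holds its last target.

## Working session

There is one attempt and no reset: what is moved stays moved. The work goes in short steps, Python scripts to look and compute and a shell command to move; the robot and the scene stay as the last step left them, time stands still between calls to the robot, and variables do not carry over. Pictures are saved under pics/ and viewed, and the job is handed in when it is done.

```bash
ls; mkdir -p pics; python3 - <<'E'
from workcell import readout, optics
import cv2, json, numpy as np
s=readout.state(); print(s)
for n in ("side","top"):
    p,d=optics.grab_frame(n); cv2.imwrite(f"pics/{n}0.png",p[:,:,::-1]); np.save(f"pics/{n}0_d.npy",d)
    c=optics.camera_params(n); print(n,c)
E
```

```text
pics
{'time_s': 0.0, 'qpos': array([ 7.00739032e+01,  1.83531938e+01,  8.97055032e+01, -9.63483090e-04,
        7.20430295e+01, -1.14504667e+00]), 'qvel': array([-0.07679817,  0.01983596,  0.01624889, -0.06135502,  0.02739339,
        0.0614884 ]), 'effort': array([ 3.14795143e-03, -4.12459517e+01, -2.31975174e+01,  7.30903423e-02,
        4.58248041e-02, -1.36740055e-04]), 'ee_pos': array([184.95936042, 543.94663605, 227.11080332]), 'ee_rot': array([ -90.62912627,   89.89826939, -109.4098785 ]), 'force': array([-0.23244701,  1.06372984, -0.2849493 ]), 'torque': array([ 0.03040553,  0.00944492, -0.01255782]), 'gripper_width': 91.57397177874061}
side {'mtx': array([[471.32858036,   0.        , 262.50154482],
       [  0.        , 471.32858036, 188.31966348],
       [  0.        ,   0.        ,   1.        ]]), 'R': array([[-0.97126988, -0.23770628, -0.0114254 ],
       [-0.1309987 ,  0.57410959, -0.8082311 ],
       [ 0.19868104, -0.78351382, -0.58875457]]), 't': array([ 541.56645449,  228.6269518 , 1049.73185108])}
top {'mtx': array([[359.01656436,   0.        , 263.21400095],
       [  0.        , 359.01656436, 190.8767658 ],
       [  0.        ,   0.        ,   1.        ]]), 'R': array([[-0.02520736, -0.9993331 , -0.02641879],
       [-0.98002767,  0.02991774, -0.19659779],
       [ 0.19725707,  0.02093543, -0.98012823]]), 't': array([ -59.22009505,  607.66387023, 1115.30524024])}
```

View pics/side0.png

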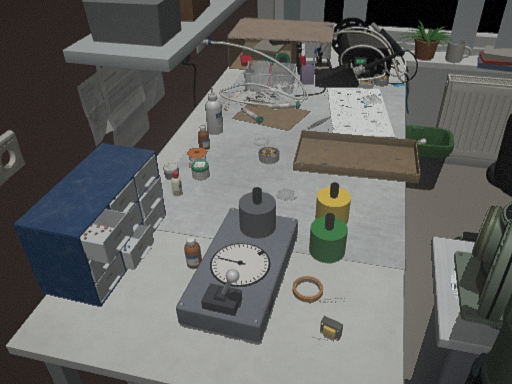

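View pics/top0.png

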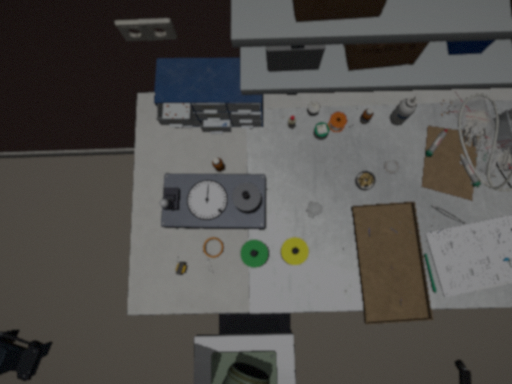

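The side view shows the grey cover on the bridge at (257,215), with green and yellow look-alikes at (328,238) and (333,203). The meter is at (240,263) and the lever ball at (232,274). The tin is at (269,155), the bottle at (193,253) and the tape at (308,289). In the top view the cover is at (247,197), green at (255,253), yellow at (295,251) and the tin at (365,180).

Now a close crop plus measurements.

```bash
cat > h.py <<'E'
import numpy as np, cv2
from workcell import readout, optics
def ray(n,u,v):
    c=optics.camera_params(n); d=c['R'].T@np.linalg.inv(c['mtx'])@np.array([u,v,1.]); o=-c['R'].T@c['t']; return o,d
def onz(n,u,v,z):
    o,d=ray(n,u,v); return o+d*(z-o[2])/d[2]
def proj(n,X):
    c=optics.camera_params(n); p=c['mtx']@(c['R']@np.asarray(X,float)+c['t']); return p[:2]/p[2]
def tri(a,b):
    (o1,d1),(o2,d2)=ray('side',*a),ray('top',*b)
    A=np.array([d1,-d2]).T; s=np.linalg.lstsq(A,o2-o1,rcond=None)[0]
    p,q=o1+s[0]*d1,o2+s[1]*d2; return (p+q)/2,np.linalg.norm(p-q)
def grab(n,f):
    p,d=optics.grab_frame(n); cv2.imwrite(f'pics/{f}.png',p[:,:,::-1]); np.save(f'pics/{f}_d.npy',d); return p,d
def crop(f,x0,x1,y0,y1,k,out):
    im=cv2.imread(f'pics/{f}.png')[y0:y1,x0:x1]; cv2.imwrite(f'pics/{out}.png',cv2.resize(im,None,fx=k,fy=k,interpolation=cv2.INTER_CUBIC))
E
python3 - <<'E'
from h import *
crop('side0',170,370,170,340,4,'c_side'); crop('top0',150,310,140,280,5,'c_top')
for n in('side','top'):
    print(n,-optics.camera_params(n)['R'].T@optics.camera_params(n)['t'])
E
```

```text
side [347.39520234 819.95623235 809.00544949]
top [ 374.03277978 -100.70993055 1211.04300803]
```

View pics/c_side.png

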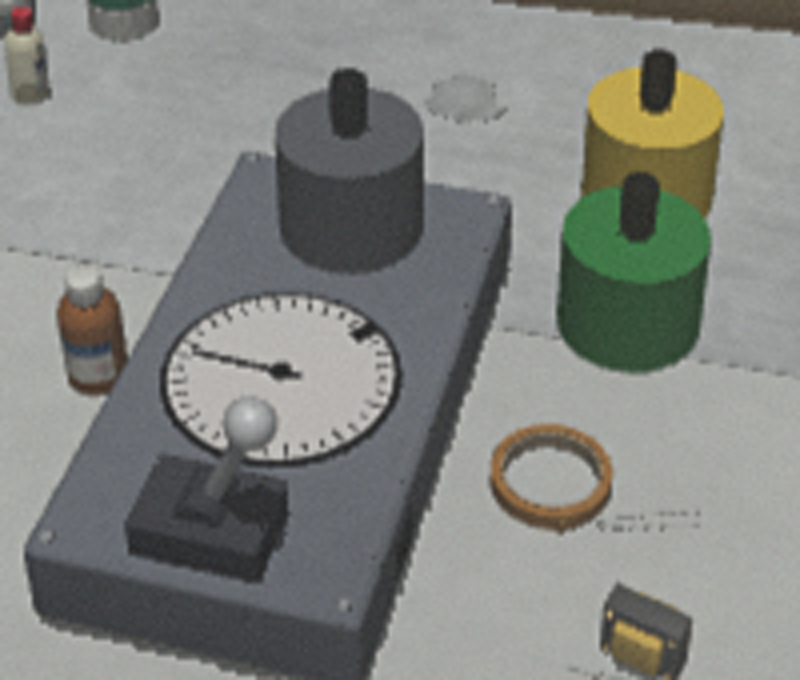

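View pics/c_top.png

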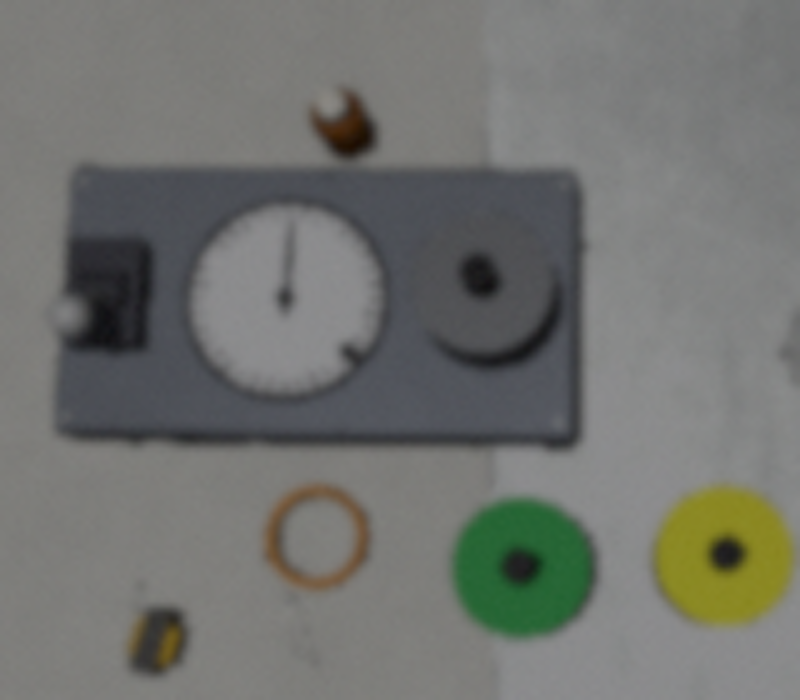

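Both crops confirm the grey cover sits on the bridge with its grip at side (257,195) and top (246,195). The needle points to the back, and the broad mark is at side (260,253) and top (220,211), right-front of the dial. Next I measure the bridge pose, dial angles and bystanders.

```bash
python3 - <<'E'
from h import *
s=cv2.imread('pics/side0.png'); t=cv2.imread('pics/top0.png')
# meter disk
C={}
for n,im,(x0,x1,y0,y1),th in(('side',s,(205,275,238,290),150),('top',t,(185,230,178,222),115)):
    g=cv2.cvtColor(im,cv2.COLOR_BGR2GRAY); m=np.zeros_like(g); m[y0:y1,x0:x1]=(g[y0:y1,x0:x1]>th)*255
    cs,_=cv2.findContours(m,cv2.RETR_EXTERNAL,cv2.CHAIN_APPROX_NONE); c=cv2.convexHull(max(cs,key=cv2.contourArea))
    P=np.array([onz(n,*p[0],62)[:2] for p in c]); 
    ce,r=cv2.minEnclosingCircle(P.astype(np.float32)); el=cv2.fitEllipse(P.astype(np.float32)); print(n,'disk',ce,r,el)
# screws, full px
scr_s=[(170+255/4,170+156/4),(170+494/4,170+200/4),(170+47/4,170+537/4),(170+346/4,170+606/4)]
scr_t=[(150+83/5,140+181/5),(150+563/5,140+186/5),(150+66/5,140+414/5),(150+560/5,140+424/5)]
for n,L in(('side',scr_s),('top',scr_t)):
    print(n,[onz(n,*p,60)[:2].round(1) for p in L])
# needle/mark
for n,k,x,y,L in(('side',4,170,170,dict(tip=(193,349),piv=(282,371),mark=(362,330))),('top',5,150,140,dict(tip=(292,225),piv=(285,299),mark=(352,354)))):
    print(n,{a:onz(n,x+u/k,y+v/k,62)[:2].round(1) for a,(u,v) in L.items()})
    
# cover grip top
print('griptop',tri((170+348/4,170+76/4),(150+480/5,140+268/5)))
print('ball',tri((170+250/4,170+424/4),(150+72/5,140+314/5)))
print('bottlecap',tri((170+84/4,170+283/4),(150+333/5,140+103/5)))
print('tape',onz('side',170+551/4,170+476/4,8),onz('top',150+318/5,140+537/5,8))
print('tin',onz('side',269,153,25),onz('top',365,180,25))
for nm,a,b in(('green',(639,180),(520,560)),('yellow',(658,56),(727,553))):
    print(nm,tri((170+a[0]/4,170+a[1]/4),(150+b[0]/5,140+b[1]/5)))
E
```

```text
side disk (581.8589477539062, 109.86442565917969) 62.00986099243164 ((581.9107055664062, 109.94192504882812), (123.26446533203125, 123.39979553222656), 96.40380096435547)
top disk (583.1001586914062, 108.5258560180664) 59.96549606323242 ((583.008544921875, 108.87936401367188), (118.08265686035156, 118.4887466430664), 82.78861236572266)
side [array([650.3, -73.6]), array([494. , -64.8]), array([664.8, 246.4]), array([506.9, 253.1])]
top [array([665.2, 243.6]), array([651.7, -75.3]), array([510.2, 250.3]), array([494.8, -69.4])]
side {'tip': array([633.9, 103.3]), 'piv': array([580.4, 108.5]), 'mark': array([545.1,  67. ])}
top {'tip': array([630.5, 103.6]), 'piv': array([581.2, 108. ]), 'mark': array([543.7,  64.2])}
griptop (array([576.28133991, -27.35554917, 168.35062977]), np.float64(1.839167015486035))
ball (array([560.83092574, 223.11075114, 142.90653929]), np.float64(0.8014600649525065))
bottlecap (array([709.37358992,  75.00024749,  71.4192182 ]), np.float64(1.5170376221135853))
tape [428.7615263  101.72898802   8.        ] [429.4971674   94.83278503   8.        ]
tin [ 636.91055096 -411.39144646   25.        ] [ 639.59650974 -418.82292439   25.        ]
green (array([406.62871679, -44.50776492, 108.41284862]), np.float64(2.4142413544334187))
yellow (array([ 408.95338474, -169.79167668,  109.54620483]), np.float64(0.47201342083804243))
```

```bash
python3 - <<'E'
from h import *
from scipy.spatial.transform import Rotation as Ro
s=readout.state(); R=Ro.from_euler('xyz',s['ee_rot'],degrees=True).as_matrix(); print(R.round(3))
# jaw dir angle
print('jaw yaw',np.degrees(np.arctan2(R[1,1],R[0,1])))
d=np.load('pics/top0_d.npy'); c=optics.camera_params('top')
def pts(n,f,u,v):
    c=optics.camera_params(n); d=np.load(f'pics/{f}_d.npy'); z=d[v,u]; return c['R'].T@(np.linalg.inv(c['mtx'])@np.array([u,v,1.])*z-c['t'])
for u,v in((313,208),(316,207),(300,200),(279,205),(390,166)): print((u,v),pts('top','top0',u,v).round(1))
b=np.array([580.3,89.]);a=np.radians(-2.5);ex=np.array([np.cos(a),np.sin(a)]);ey=np.array([-np.sin(a),np.cos(a)])
for n,P in dict(knob=(0,-115,60),grip=(0,-115,158),ballf=(-33.5,135,143),ballb=(33.5,135,143),place=(0,-250,98),placebot=(0,-250,0)).items():
    w=[*(b+P[0]*ex+P[1]*ey),P[2]]; print(n,np.round(w,1),proj('side',w).round(1),proj('top',w).round(1))
E
```

```text
[[-0.001  0.322  0.947]
 [-0.001  0.947 -0.322]
 [-1.    -0.002 -0.   ]]
jaw yaw 71.21747406591032
(313, 208) [ 5.533e+02 -2.424e+02 -2.000e-01]
(316, 207) [ 556.1 -252.5    2.3]
(300, 200) [ 581.6 -199.4    3.2]
(279, 205) [ 566.6 -127.4    2.3]
(390, 166) [ 691.  -513.9    4. ]
knob [575.3 -25.9  60. ] [257.7 225.2] [248.  200.5]
grip [575.3 -25.9 158. ] [257.  192.9] [245.8 194.9]
ballf [552.7 225.3 143. ] [236.  277.5] [163.6 205.6]
ballb [619.7 222.4 143. ] [203.3 270.6] [165.2 184. ]
place [ 569.4 -160.8   98. ] [272.3 181.6] [290.1 199. ]
placebot [ 569.4 -160.8    0. ] [272.3 210.9] [288.8 204. ]
```

```bash
python3 -m creep '[{"translation":[2.17,-3.17,0.2],"delta_rot":[0,0,0]},{"translation":[2.17,-3.17,0.2],"delta_rot":[0,0,0]},{"translation":[2.17,-3.17,0.2],"delta_rot":[0,0,0]},{"translation":[2.17,-3.17,0.2],"delta_rot":[0,0,0]},{"translation":[2.17,-3.17,0.2],"delta_rot":[0,0,0]}]' 1 20
python3 -m creep '[{"translation":[2.17,-3.17,0],"delta_rot":[0,0,0]},{"translation":[2.17,-3.17,0],"delta_rot":[0,0,0]},{"translation":[2.17,-3.17,0],"delta_rot":[0,0,0]},{"translation":[2.17,-3.17,0],"delta_rot":[0,0,0]},{"translation":[2.17,-3.17,0],"delta_rot":[0,0,0]}]'
```

```text
time_s: 0.52
ee_pos: [294.1, 384.2, 237.7]
ee_rot: [-98.8, 90.0, -117.6]
force: [0.2, -0.5, 0.9]
gripper_width: 90.7
time_s: 0.93
ee_pos: [402.6, 225.6, 237.8]
ee_rot: [-150.6, 90.0, -169.3]
force: [1.7, 0.2, -0.4]
gripper_width: 91.0
```

```bash
python3 -m creep '[{"translation":[2.17,-3.17,0],"delta_rot":[0,0,0]},{"translation":[2.17,-3.17,0],"delta_rot":[0,0,0]},{"translation":[2.17,-3.17,0],"delta_rot":[0,0,0]},{"translation":[2.17,-3.17,0],"delta_rot":[0,0,0]}]'
python3 -m creep '[{"translation":[2.17,-3.17,0],"delta_rot":[0,0,0]},{"translation":[2.17,-3.17,0],"delta_rot":[0,0,0]},{"translation":[2.17,-3.17,0],"delta_rot":[0,0,0]},{"translation":[2.17,-3.17,0],"delta_rot":[0,0,0]},{"translation":[0,0,0],"delta_rot":[0,0,0]}]'
python3 - <<'E'
from h import *
grab('side','s1');crop('s1',190,330,100,260,4,'s1c'); print(readout.state()['ee_pos'])
E
```

```text
time_s: 1.27
ee_pos: [489.4, 98.7, 237.8]
ee_rot: [178.2, 90.0, 159.4]
force: [0.6, 1.0, -0.8]
gripper_width: 91.3
time_s: 1.68
ee_pos: [578.9, -31.6, 236.9]
ee_rot: [-42.3, 89.8, -61.4]
force: [0.4, -0.1, 0.5]
gripper_width: 90.8
[576.92800434 -28.94972007 236.82972129]
```

View pics/s1c.png

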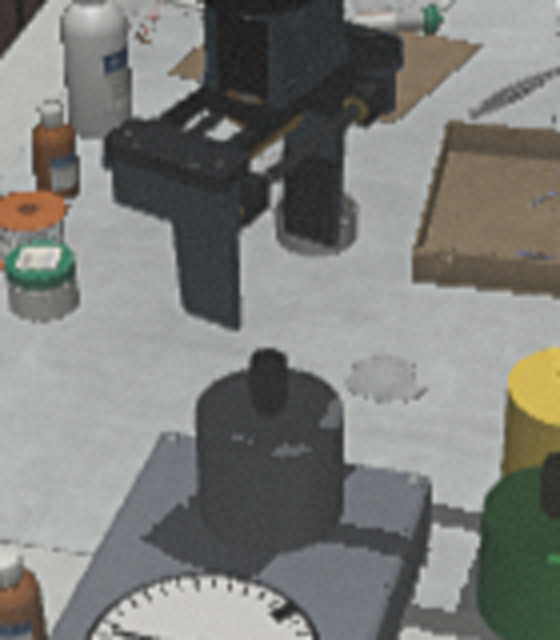

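The open jaws straddle the grip (grip at side (257,193)). Descending and closing.

```bash
python3 -m creep '[{"translation":[0,0,-2.5],"delta_rot":[0,0,0]},{"translation":[0,0,-2.5],"delta_rot":[0,0,0]},{"translation":[0,0,-2],"delta_rot":[0,0,0]},{"translation":[0,0,-1.2],"delta_rot":[0,0,0]},{"translation":[0,0,0],"delta_rot":[0,0,0]}]'
python3 -m creep '[{"translation":[0,0,0],"delta_rot":[0,0,0]},{"translation":[0,0,0],"delta_rot":[0,0,0]},{"translation":[0,0,0],"delta_rot":[0,0,0]},{"translation":[0,0,0],"delta_rot":[0,0,0]},{"translation":[0,0,0],"delta_rot":[0,0,0]}]' -1 25
python3 -m creep '[{"translation":[0,0,0],"delta_rot":[0,0,0]},{"translation":[0,0,0],"delta_rot":[0,0,0]},{"translation":[0,0,0],"delta_rot":[0,0,0]},{"translation":[0,0,0],"delta_rot":[0,0,0]},{"translation":[0,0,0],"delta_rot":[0,0,0]}]'
```

```text
time_s: 2.15
ee_pos: [572.9, -25.0, 152.8]
ee_rot: [-169.0, 89.6, 172.2]
force: [0.0, -0.5, 0.1]
gripper_width: 91.3
time_s: 2.57
ee_pos: [576.1, -26.1, 156.9]
ee_rot: [19.1, 89.9, 0.3]
force: [0.6, 0.1, 0.3]
gripper_width: 60.7
time_s: 2.98
ee_pos: [575.7, -26.2, 155.9]
ee_rot: [134.5, 90.0, 115.7]
force: [0.2, 0.6, -1.0]
gripper_width: 27.5
```

```bash
python3 -m creep '[{"translation":[0,0,0],"delta_rot":[0,0,0]},{"translation":[0,0,0],"delta_rot":[0,0,0]},{"translation":[0,0,0],"delta_rot":[0,0,0]},{"translation":[0,0,0],"delta_rot":[0,0,0]}]'
python3 -m creep '[{"translation":[0,0,1],"delta_rot":[0,0,0]},{"translation":[0,0,1.5],"delta_rot":[0,0,0]},{"translation":[0,0,2],"delta_rot":[0,0,0]},{"translation":[0,0,2],"delta_rot":[0,0,0]},{"translation":[0,0,2],"delta_rot":[0,0,0]}]'
python3 -m creep '[{"translation":[0,0,1],"delta_rot":[0,0,0]},{"translation":[0,0,0],"delta_rot":[0,0,0]}]'
python3 - <<'E'
from h import *
grab('side','s2');crop('s2',190,330,100,290,3,'s2c')
E
```

```text
time_s: 3.32
ee_pos: [575.7, -26.2, 155.8]
ee_rot: [168.3, 90.0, 149.5]
force: [-0.3, 0.5, -0.8]
gripper_width: 21.7
time_s: 3.73
ee_pos: [575.6, -26.2, 242.5]
ee_rot: [6.9, 90.0, -11.8]
force: [0.8, 0.8, -1.5]
gripper_width: 21.1
time_s: 3.9
ee_pos: [577.0, -26.3, 254.1]
ee_rot: [15.3, 89.7, -3.5]
force: [0.7, -0.4, -1.8]
gripper_width: 21.9
```

View pics/s2c.png

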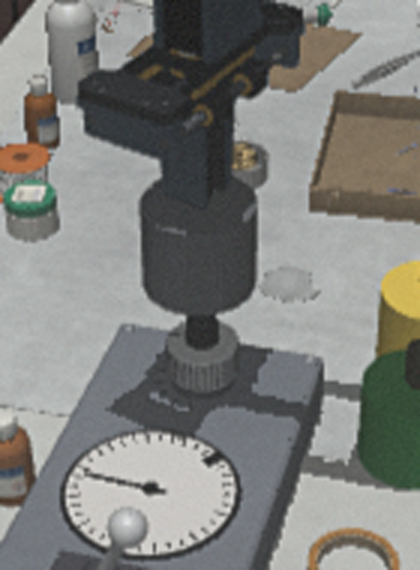

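The cover hangs level in the jaws, clear of the knobs (ring at side (257,219)). Carrying it right and lowering.

```bash
python3 -m creep '[{"translation":[0,-1.5,0],"delta_rot":[0,0,0]},{"translation":[-0.2,-3.5,0],"delta_rot":[0,0,0]},{"translation":[-0.2,-3.5,0],"delta_rot":[0,0,0]},{"translation":[-0.2,-3.5,0],"delta_rot":[0,0,0]},{"translation":[-0.1,-1.5,0],"delta_rot":[0,0,0]}]'
python3 -m creep '[{"translation":[0,0,-1.5],"delta_rot":[0,0,0]},{"translation":[0,0,-2.5],"delta_rot":[0,0,0]},{"translation":[0,0,-2.5],"delta_rot":[0,0,0]},{"translation":[0,0,-1.5],"delta_rot":[0,0,0]},{"translation":[0,0,-0.8],"delta_rot":[0,0,0]}]'
python3 -m creep '[{"translation":[0,0,-0.3],"delta_rot":[0,0,0]},{"translation":[0,0,-0.2],"delta_rot":[0,0,0]},{"translation":[0,0,0],"delta_rot":[0,0,0]},{"translation":[0,0,0],"delta_rot":[0,0,0]}]'
```

```text
time_s: 4.37
ee_pos: [567.5, -164.7, 249.1]
ee_rot: [-141.7, 89.8, -160.6]
force: [0.9, -0.3, -1.0]
gripper_width: 21.6
time_s: 4.78
ee_pos: [566.6, -160.3, 159.1]
ee_rot: [178.2, 89.6, 159.4]
force: [-0.8, 0.7, -1.6]
gripper_width: 21.5
time_s: 5.12
ee_pos: [569.4, -161.3, 159.0]
ee_rot: [6.8, 89.9, -12.0]
force: [-1.6, 0.0, -1.6]
gripper_width: 21.6
```

```bash
python3 -m creep '[{"translation":[0,0,-1.5],"delta_rot":[0,0,0]},{"translation":[0,0,-2],"delta_rot":[0,0,0]},{"translation":[0,0,-1.5],"delta_rot":[0,0,0]},{"translation":[0,0,-0.6],"delta_rot":[0,0,0]},{"translation":[0,0,-0.3],"delta_rot":[0,0,0]}]'
python3 -m creep '[{"translation":[0,0,-0.2],"delta_rot":[0,0,0]},{"translation":[0,0,0],"delta_rot":[0,0,0]},{"translation":[0,0,0],"delta_rot":[0,0,0]}]'
```

```text
time_s: 5.53
ee_pos: [568.7, -161.2, 98.8]
ee_rot: [165.5, 90.0, 146.7]
force: [-0.7, -0.2, -1.7]
gripper_width: 21.3
time_s: 5.78
ee_pos: [569.4, -161.4, 98.0]
ee_rot: [4.1, 89.9, -14.7]
force: [0.4, 0.1, -0.5]
gripper_width: 21.5
```

```bash
python3 -m creep '[{"translation":[0,0,-0.1],"delta_rot":[0,0,0]},{"translation":[0,0,0],"delta_rot":[0,0,0]}]'
python3 -m creep '[{"translation":[0,0,-0.1],"delta_rot":[0,0,0]},{"translation":[0,0,0],"delta_rot":[0,0,0]}]'
python3 - <<'E'
from h import *
grab('side','s3');crop('s3',210,350,100,290,3,'s3c')
E
```

```text
time_s: 5.95
ee_pos: [569.0, -161.3, 96.5]
ee_rot: [7.5, 89.9, -11.2]
force: [-0.5, -0.1, -1.0]
gripper_width: 21.5
time_s: 6.12
ee_pos: [569.2, -161.2, 95.7]
ee_rot: [12.1, 89.9, -6.7]
force: [0.1, 0.5, 2.7]
gripper_width: 21.3
```

View pics/s3c.png

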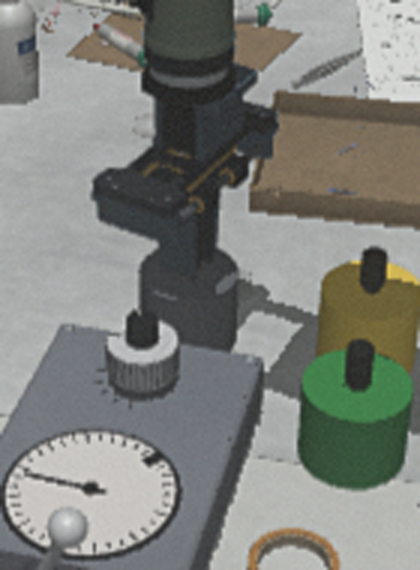

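Contact felt (+2.7 N) at the expected height, with the cover on the bench right of the instrument. Releasing and rising.

```bash
python3 -m creep '[{"translation":[0,0,0],"delta_rot":[0,0,0]},{"translation":[0,0,0],"delta_rot":[0,0,0]},{"translation":[0,0,0],"delta_rot":[0,0,0]},{"translation":[0,0,0],"delta_rot":[0,0,0]},{"translation":[0,0,0],"delta_rot":[0,0,0]}]' 1
python3 -m creep '[{"translation":[0,0,0],"delta_rot":[0,0,0]},{"translation":[0,0,0],"delta_rot":[0,0,0]},{"translation":[0,0,0],"delta_rot":[0,0,0]},{"translation":[0,0,1],"delta_rot":[0,0,0]},{"translation":[0,0,2],"delta_rot":[0,0,0]}]'
python3 -m creep '[{"translation":[0,0,3],"delta_rot":[0,0,0]},{"translation":[0,0,3],"delta_rot":[0,0,0]},{"translation":[0,0,3],"delta_rot":[0,0,0]},{"translation":[0,0,2],"delta_rot":[0,0,0]},{"translation":[0,0,0],"delta_rot":[0,0,0]}]'
python3 - <<'E'
from h import *
grab('side','s4');crop('s4',190,350,140,300,5,'s4c');grab('top','t4');crop('t4',150,330,140,260,4,'t4c')
print(readout.state()['ee_pos'])
E
```

```text
time_s: 6.58
ee_pos: [568.6, -161.3, 94.8]
ee_rot: [173.2, 90.0, 154.4]
force: [0.0, -0.4, -0.1]
gripper_width: 51.7
time_s: 7.0
ee_pos: [567.1, -160.7, 123.5]
ee_rot: [-178.9, 89.7, 162.3]
force: [-0.2, -0.5, -0.1]
gripper_width: 85.3
time_s: 7.42
ee_pos: [571.1, -161.9, 241.2]
ee_rot: [2.2, 89.4, -16.6]
force: [0.5, 0.5, -0.0]
gripper_width: 91.6
[ 568.92025411 -161.24476992  236.18038856]
```

View pics/s4c.png

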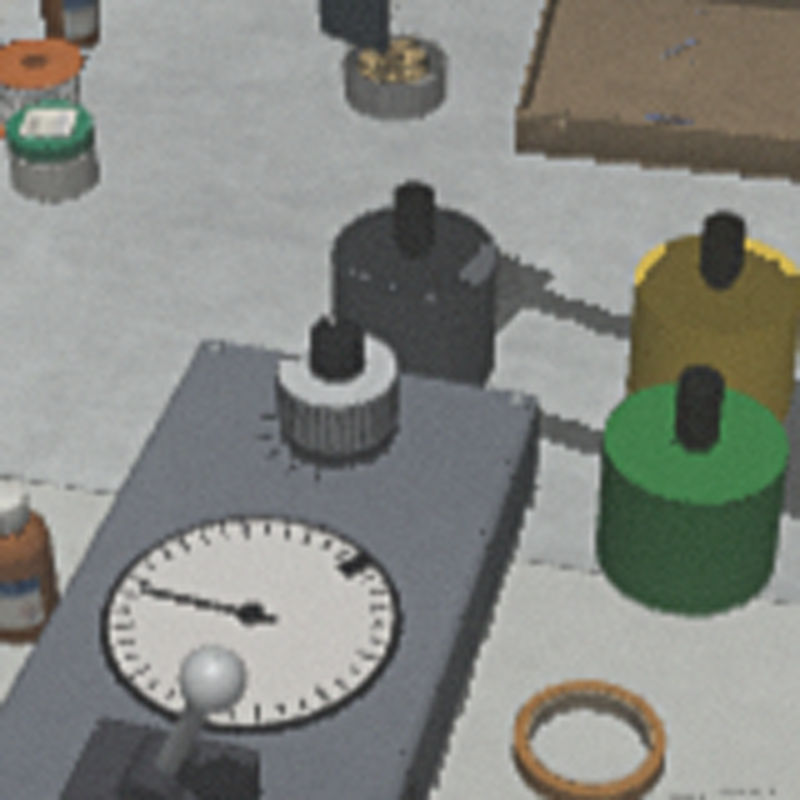

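View pics/t4c.png

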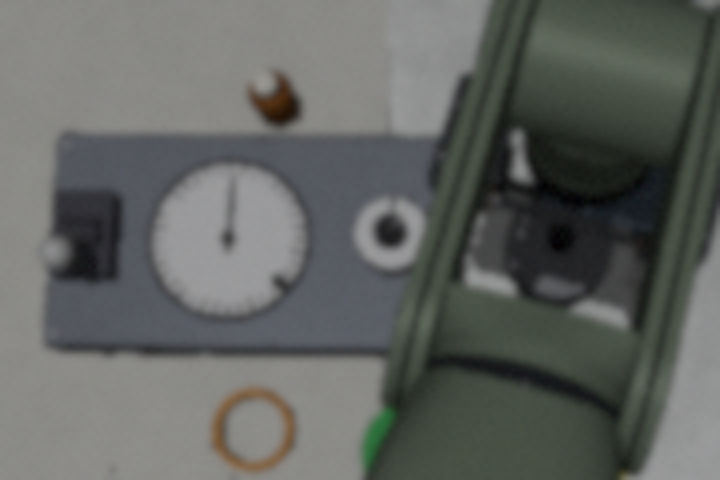

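The cover stands upright right of the instrument (grip at side (272,183)). The ring is uncovered at side (257,215) and top (247,198). Measuring the ring centre at z=100, and the needle and mark again.

```bash
python3 - <<'E'
from h import *
im=cv2.imread('pics/t4.png'); g=cv2.cvtColor(im,cv2.COLOR_BGR2GRAY); hsv=cv2.cvtColor(im,cv2.COLOR_BGR2HSV)
roi=(236,256,186,210); m=np.zeros_like(g); m[roi[2]:roi[3],roi[0]:roi[1]]=((g>118))[roi[2]:roi[3],roi[0]:roi[1]]*255
cs,_=cv2.findContours(m,0,cv2.CHAIN_APPROX_NONE); c=cv2.convexHull(max(cs,key=cv2.contourArea)); P=np.array([onz('top',*p[0],100)[:2] for p in c],np.float32); print('top',cv2.minEnclosingCircle(P),g[190:208,247])
im=cv2.imread('pics/s4.png'); g=cv2.cvtColor(im,cv2.COLOR_BGR2GRAY)
for p in [(278,375),(398,378),(338,338)]: pass
L=[onz('side',190+u/5,140+v/5,100)[:2] for u,v in((278,372),(397,376),(338,407))]; print('side L,R,front',np.round(L,1))
for n,k,x,y,Q in(('side',5,190,140,dict(tip=(147,590),piv=(251,614),mark=(352,566))),('top',4,150,140,dict(tip=(233,182),piv=(228,238),mark=(282,284)))):
    W={a:onz(n,x+u/k,y+v/k,62)[:2] for a,(u,v) in Q.items()}
    f=lambda w:np.degrees(np.arctan2(*(w-W['piv'])[::-1])); print(n,W['piv'],f(W['tip']),f(W['mark']))
    # compare with expected pivot
E
```

```text
top ((577.5609741210938, -25.892248153686523), 27.941566467285156) [123 128 119  94  62  49  44  39  32  29  37  73 120 145 152 148 132  98]
side L,R,front [[600.8 -12.4]
 [545.  -22.2]
 [566.7   6.2]]
side [581.05188337 108.83122766] -4.474336486374691 -132.4822943201317
top [582.19172087 107.99111243] -4.73277191214478 -131.5771853858067
```

```bash
python3 -m creep '[{"translation":[0.1,1.5,0],"delta_rot":[0,0,0]},{"translation":[0.2,3.5,0],"delta_rot":[0,0,0]},{"translation":[0.2,3.5,0],"delta_rot":[0,0,0]},{"translation":[0.1,3.5,0],"delta_rot":[0,0,0]},{"translation":[0.1,1.5,0],"delta_rot":[0,0,0]}]'
python3 -m creep '[{"translation":[0,0,0],"delta_rot":[0,0,0]},{"translation":[0,0,-2],"delta_rot":[0,0,0]},{"translation":[0,0,-3],"delta_rot":[0,0,0]},{"translation":[0,0,-3],"delta_rot":[0,0,0]},{"translation":[0,0,-2],"delta_rot":[0,0,0]}]'
python3 - <<'E'
from h import *
grab('side','s5');crop('s5',190,350,140,300,5,'s5c')
print(readout.state()['ee_pos'])
E
```

```text
time_s: 7.93
ee_pos: [574.4, -21.6, 233.2]
ee_rot: [163.8, 89.7, 145.1]
force: [0.3, -0.5, 0.0]
gripper_width: 91.2
time_s: 8.35
ee_pos: [573.4, -26.3, 131.3]
ee_rot: [-163.2, 89.7, 178.0]
force: [0.1, 1.0, -0.3]
gripper_width: 91.2
[571.26246744 -26.19233524 127.82787437]
```

View pics/s5c.png

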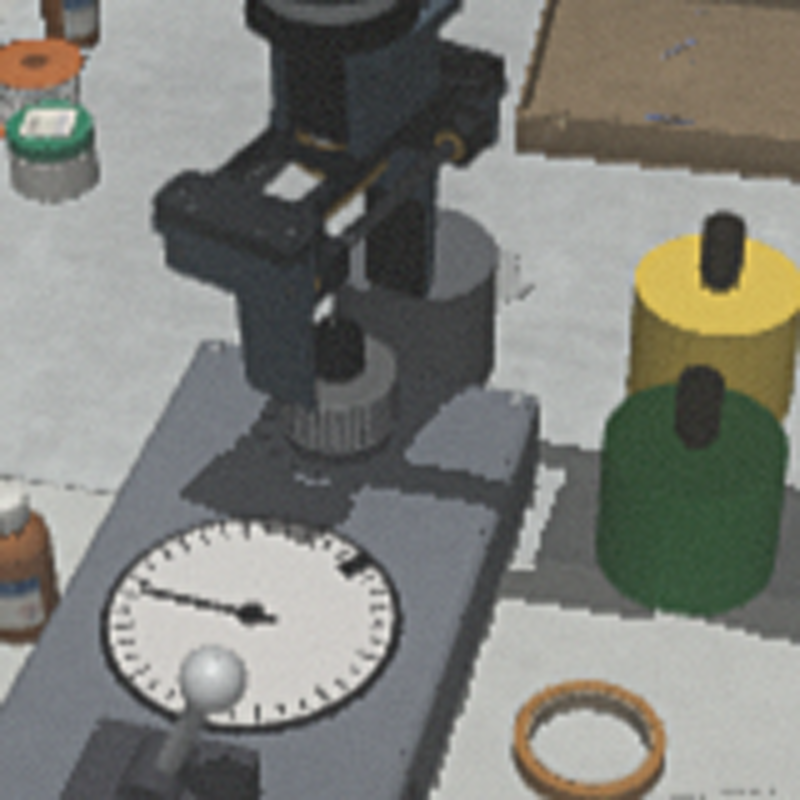

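Jaws straddle the ring. Lowering the last 50 mm and closing.

```bash
python3 -m creep '[{"translation":[0,0,-2],"delta_rot":[0,0,0]},{"translation":[0,0,-1.5],"delta_rot":[0,0,0]},{"translation":[0,0,-1],"delta_rot":[0,0,0]},{"translation":[0,0,-0.5],"delta_rot":[0,0,0]},{"translation":[0,0,0],"delta_rot":[0,0,0]}]'
python3 -m creep '[{"translation":[0,0,0],"delta_rot":[0,0,0]},{"translation":[0,0,0],"delta_rot":[0,0,0]},{"translation":[0,0,0],"delta_rot":[0,0,0]}]' -1 20
python3 -m creep '[{"translation":[0,0,0],"delta_rot":[0,0,0]},{"translation":[0,0,0],"delta_rot":[0,0,0]},{"translation":[0,0,0],"delta_rot":[0,0,0]}]'
python3 -m creep '[{"translation":[0,0,0],"delta_rot":[0,0,0]},{"translation":[0,0,0],"delta_rot":[0,0,0]}]'
```

```text
time_s: 8.82
ee_pos: [575.1, -26.4, 84.0]
ee_rot: [-165.2, 89.9, 176.0]
force: [0.0, 0.4, -0.8]
gripper_width: 91.0
time_s: 9.07
ee_pos: [576.4, -26.3, 86.0]
ee_rot: [16.4, 89.9, -2.4]
force: [0.4, 0.3, -0.0]
gripper_width: 74.4
time_s: 9.32
ee_pos: [575.8, -26.7, 85.5]
ee_rot: [-50.0, 89.9, -68.7]
force: [-0.6, -3.3, 1.0]
gripper_width: 57.4
time_s: 9.48
ee_pos: [575.8, -26.7, 85.4]
ee_rot: [-49.7, 89.9, -68.5]
force: [-1.3, -3.5, 3.5]
gripper_width: 57.7
```

```bash
python3 -m creep '[{"translation":[0,0,0],"delta_rot":[0,0,-0.05]},{"translation":[0,0,0],"delta_rot":[0,0,-0.1]},{"translation":[0,0,0],"delta_rot":[0,0,-0.1]},{"translation":[0,0,0],"delta_rot":[0,0,-0.1]},{"translation":[0,0,0],"delta_rot":[0,0,-0.1]}]'
python3 -m creep '[{"translation":[0,0,0],"delta_rot":[0,0,-0.1]},{"translation":[0,0,0],"delta_rot":[0,0,-0.1]},{"translation":[0,0,0],"delta_rot":[0,0,-0.1]},{"translation":[0,0,0],"delta_rot":[0,0,-0.1]},{"translation":[0,0,0],"delta_rot":[0,0,-0.1]}]'
python3 -m creep '[{"translation":[0,0,0],"delta_rot":[0,0,-0.1]},{"translation":[0,0,0],"delta_rot":[0,0,-0.05]},{"translation":[0,0,0],"delta_rot":[0,0,0]},{"translation":[0,0,0],"delta_rot":[0,0,0]}]'
python3 - <<'E'
from h import *
grab('side','s6');crop('s6',190,310,180,300,6,'s6c')
grab('top','t6')
print(readout.state()['ee_pos'])
E
```

```text
time_s: 9.9
ee_pos: [575.9, -26.5, 85.5]
ee_rot: [8.9, 90.0, -35.9]
force: [-1.2, -2.3, 3.4]
gripper_width: 57.4
time_s: 10.32
ee_pos: [576.1, -26.4, 85.4]
ee_rot: [55.4, 89.9, -18.1]
force: [0.4, -1.1, 2.5]
gripper_width: 57.5
time_s: 10.65
ee_pos: [576.2, -26.4, 85.5]
ee_rot: [70.7, 89.9, -11.0]
force: [-0.4, -2.3, 3.7]
gripper_width: 57.4
[576.15700291 -26.39578033  85.40757719]
```

View pics/s6c.png

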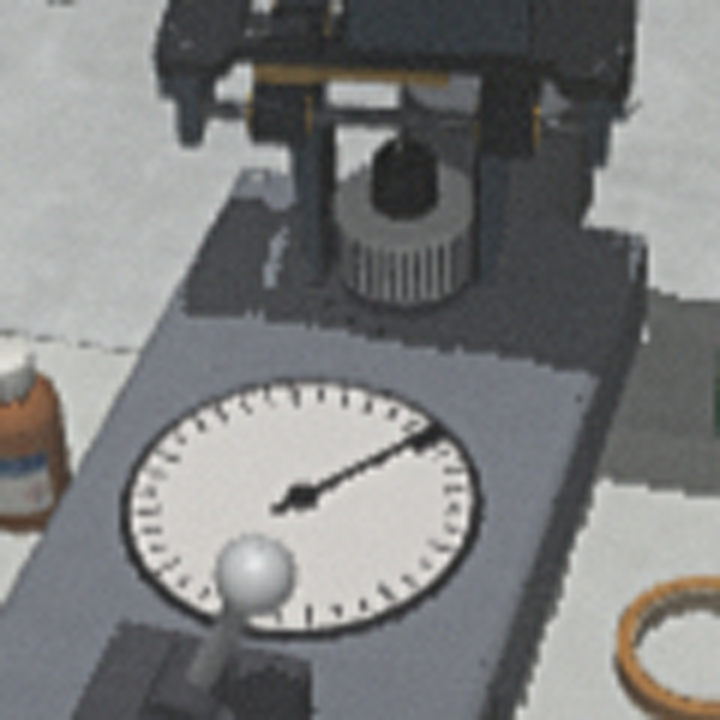

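```bash
python3 - <<'E'
from h import *
a=cv2.imread('pics/s4.png')[235:280,210:275];b=cv2.imread('pics/s6.png')[235:280,210:275]
o=np.vstack([cv2.resize(x,None,fx=6.5,fy=6.5,interpolation=cv2.INTER_CUBIC) for x in(a,b)]); 
a=cv2.imread('pics/t4.png')[175:225,183:233];b=cv2.imread('pics/t6.png')[175:225,183:233]
q=np.vstack([cv2.resize(x,(293,292),interpolation=cv2.INTER_CUBIC) for x in(a,b)]); q=cv2.resize(q,(293,o.shape[0]))
cv2.imwrite('pics/cmp6.png',np.hstack([o,q])); print(o.shape)
E
```

```text
(584, 422, 3)
```

View pics/cmp6.png

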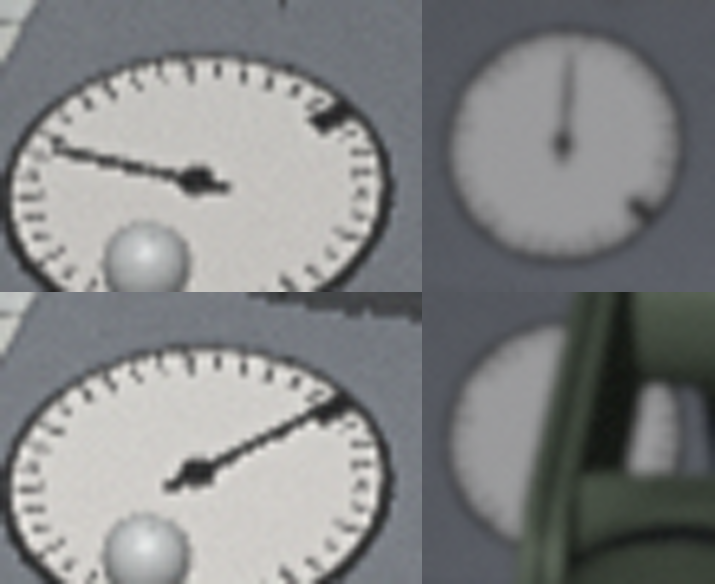

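```bash
cat > dial.py <<'E'
from h import *
def ang(f,r0,r1,lo,hi,th=110,n='side',piv=(580.9,109.0)):
    g=cv2.cvtColor(cv2.imread(f'pics/{f}.png'),cv2.COLOR_BGR2GRAY); S=4
    vals=[]; 
    for R in np.arange(r0,r1,1.0):
        for A in np.arange(lo,hi,0.25):
            w=[piv[0]+R*np.cos(np.radians(A)),piv[1]+R*np.sin(np.radians(A)),62]; u,v=proj(n,w)
            p=cv2.getRectSubPix(g,(1,1),(float(u),float(v)))[0,0]; vals.append((A,max(0,th-float(p))))
    v=np.array(vals); return (v[:,0]*v[:,1]).sum()/v[:,1].sum()
E
python3 - <<'E'
from dial import *
# pivot blob in side pictures
for f in('s4','s6'):
    g=cv2.cvtColor(cv2.imread(f'pics/{f}.png'),cv2.COLOR_BGR2GRAY).astype(float); y,x=np.mgrid[256:270,233:247]; w=np.clip(90-g[256:270,233:247],0,None); print(f,(x*w).sum()/w.sum(),(y*w).sum()/w.sum(),onz('side',(x*w).sum()/w.sum(),(y*w).sum()/w.sum(),63))
for piv in((580.9,109),(582,109.6)):
    print('mark s4',ang('s4',45,55,-150,-112,piv=piv),'mark s0',ang('side0',45,55,-150,-112,piv=piv),'needle s6',ang('s6',15,40,-150,-112,130,piv=piv),'needle s4',ang('s4',15,40,-25,15,130,piv=piv))
E
```

```text
s4 239.69190140845072 262.2288732394366 [582.32092956 108.33961429  63.        ]
s6 240.26837606837606 262.0017094017094 [581.27010397 107.37319687  63.        ]Traceback (most recent call last):
  File "<stdin>", line 6, in <module>
  File "dial.py", line 7, in ang
    w=[piv[0]+R*np.cos(np.radians(A)),piv[1]+R*np.sin(np.radians(A)),62]; u,v=proj(n,w)
                                                                              ~~~~^^^^^
  File "h.py", line 8, in proj
    c=optics.camera_params(n); p=c['mtx']@(c['R']@np.asarray(X,float)+c['t']); return p[:2]/p[2]
ValueError: time passes only in moves, steps and waits
```

```bash
sed -i 's/^def ray/_C={n:optics.camera_params(n) for n in ("side","top")}\ndef ray/; s/c=optics.camera_params(n)/c=_C[n]/' h.py
python3 - <<'E'
from dial import *
for piv in((580.9,108.5),(582,109.6)):
    print('mark s4',ang('s4',45,55,-150,-112,piv=piv),'mark s0',ang('side0',45,55,-150,-112,piv=piv),'needle s6',ang('s6',15,40,-150,-112,130,piv=piv),'needle s4',ang('s4',15,40,-25,15,130,piv=piv))
print(readout.state()['time_s'])
E
```

```text
mark s4 -130.96278417197755 mark s0 -130.9898022249691 needle s6 -126.84289617486338 needle s4 -5.163464325644954
mark s4 -131.08279072795938 mark s0 -131.11933560477001 needle s6 -127.24118457300276 needle s4 -7.915482692070792
10.75
```

Needle reads 4.1° short of the mark, so I turn the ring a further -0.036 rad.

```bash
python3 -m creep '[{"translation":[0,0,0],"delta_rot":[0,0,-0.036]},{"translation":[0,0,0],"delta_rot":[0,0,0]},{"translation":[0,0,0],"delta_rot":[0,0,0]}]'
python3 - <<'E'
from dial import *
grab('side','s7')
for lo,hi in((-150,-112),(-141,-121)): print('mark',ang('s4',44,56,lo,hi),'needle',ang('s7',15,40,lo,hi,130))
E
```

```text
time_s: 11.0
ee_pos: [576.2, -26.4, 85.4]
ee_rot: [71.1, 89.9, -12.7]
force: [-0.9, -2.6, 5.4]
gripper_width: 57.3
mark -130.62049746459172 needle -129.4619928666964
mark -130.62049746459172 needle -129.4619928666964
```

```bash
python3 -m creep '[{"translation":[0,0,0],"delta_rot":[0,0,-0.012]},{"translation":[0,0,0],"delta_rot":[0,0,0]},{"translation":[0,0,0],"delta_rot":[0,0,0]}]'
python3 -m creep '[{"translation":[0,0,0],"delta_rot":[0,0,0]},{"translation":[0,0,0],"delta_rot":[0,0,0]},{"translation":[0,0,0],"delta_rot":[0,0,0]},{"translation":[0,0,0],"delta_rot":[0,0,0]},{"translation":[0,0,0],"delta_rot":[0,0,0]}]' 1
python3 - <<'E'
from dial import *
grab('side','s8')
print('needle',ang('s8',15,40,-150,-112,130))
crop('s8',210,310,180,290,6,'s8c')
E
```

```text
time_s: 11.3
ee_pos: [576.2, -26.4, 85.4]
ee_rot: [71.7, 89.9, -12.8]
force: [-0.1, -1.9, 6.0]
gripper_width: 57.1
time_s: 11.72
ee_pos: [575.5, -26.0, 84.6]
ee_rot: [-120.8, 90.0, 154.6]
force: [0.7, 0.7, 0.5]
gripper_width: 87.6
needle -131.7186108940161
```

View pics/s8c.png

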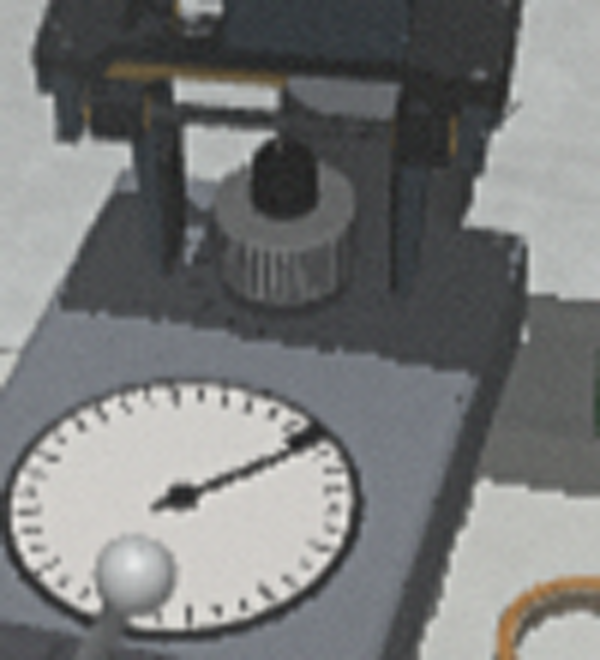

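Needle (-131.7°) lies on the mark (-130.8°) and the jaws are open. Rising straight up.

```bash
python3 -m creep '[{"translation":[0,0,1],"delta_rot":[0,0,0]},{"translation":[0,0,3],"delta_rot":[0,0,0]},{"translation":[0,0,3.5],"delta_rot":[0,0,0]},{"translation":[0,0,3.5],"delta_rot":[0,0,0]},{"translation":[0,0,3],"delta_rot":[0,0,0]}]'
python3 -m creep '[{"translation":[0,1.5,0.5],"delta_rot":[0,0,0]},{"translation":[-1,2.5,0],"delta_rot":[0,0,0]},{"translation":[-2,2,0],"delta_rot":[0,0,0]},{"translation":[-3,1.5,0],"delta_rot":[0,0,0]},{"translation":[-3,1.5,0],"delta_rot":[0,0,0]}]'
python3 -m creep '[{"translation":[-3,1,0],"delta_rot":[0,0,0]},{"translation":[-2,1,0],"delta_rot":[0,0,0]},{"translation":[0,0,0],"delta_rot":[0,0,0]}]' -1 20
python3 - <<'E'
from dial import *
from scipy.spatial.transform import Rotation as Ro
s=readout.state();R=Ro.from_euler('xyz',s['ee_rot'],degrees=True).as_matrix(); print(s['ee_pos'],np.degrees(np.arctan2(R[1,1],R[0,1])))
grab('side','s9');grab('top','t9')
print('needle',ang('s9',15,40,-150,-112,130))
crop('s9',170,310,150,310,5,'s9c');crop('t9',150,330,120,270,4,'t9c')
E
```

```text
time_s: 12.18
ee_pos: [576.0, -26.2, 228.2]
ee_rot: [84.0, 89.9, -0.5]
force: [-0.3, -0.0, 0.4]
gripper_width: 91.1
time_s: 12.6
ee_pos: [484.9, 64.7, 230.5]
ee_rot: [117.4, 90.0, 32.8]
force: [-0.8, 0.3, -0.2]
gripper_width: 91.3
time_s: 12.85
ee_pos: [431.7, 84.9, 230.8]
ee_rot: [-123.8, 89.9, 151.8]
force: [-0.1, -0.7, 0.2]
gripper_width: 74.0
[431.69953559  84.92498727 230.82764134] 5.562080156908135
needle -131.812121846035
```

View pics/s9c.png

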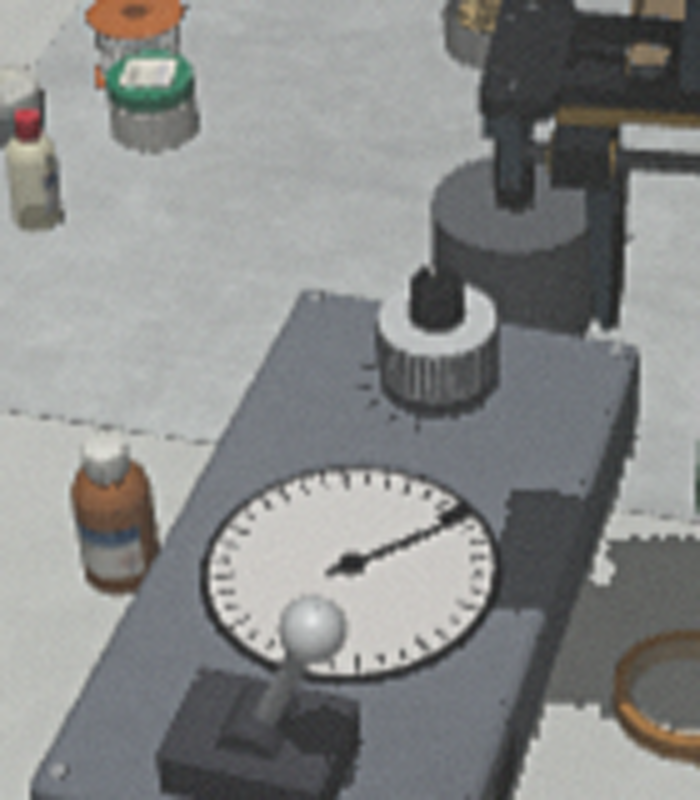

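View pics/t9c.png

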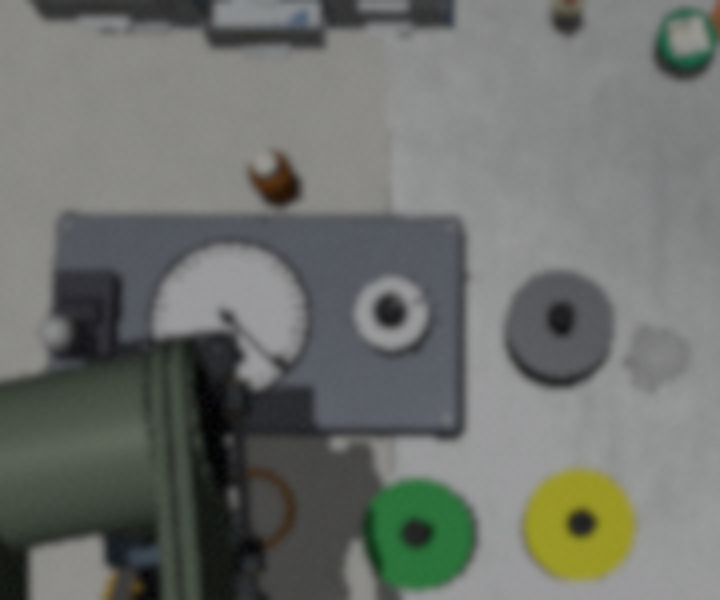

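Needle lies across the broad mark at side (261,252), and the cover stands free at side (272,190). I compare the inner knob before and after, and measure the ball.

```bash
python3 - <<'E'
from h import *
L=[cv2.resize(cv2.imread(f'pics/{f}.png')[195:235,240:275],None,fx=9,fy=9,interpolation=cv2.INTER_CUBIC) for f in('s4','s9')]
cv2.imwrite('pics/knobcmp.png',np.hstack(L))
P=[]
for n,f,(x0,x1,y0,y1),th in(('side','s9',(224,242,266,284),0),('top','t9',(159,170,196,209),0)):
    g=cv2.cvtColor(cv2.imread(f'pics/{f}.png'),cv2.COLOR_BGR2GRAY)[y0:y1,x0:x1]; print(g[::2,::2] if n=='side' else g)
E
```

```text
[[202 199 198 200 199 204 202 208 202]
 [203 201 201 191 192 199 200 201 198]
 [200 204 163 176 182 176 160 201 201]
 [203 169 176 197 211 195 168 150 200]
 [201 144 183 199 226 195 176 128 201]
 [201 127 165 180 183 180 160 116 201]
 [119 121 144 161 165 152 133 128 202]
 [208 202 100 127 133 115 111 201 203]
 [ 77 108  88  95 131 144 127 207 198]]
[[140 138 130 111  79  55  45  45  44  44  41]
 [138 138 127 105  76  55  50  48  47  47  46]
 [139 134 124 105  82  68  60  54  50  48  46]
 [137 131 123 109 101  90  80  67  55  44  41]
 [134 128 125 121 118 110 100  81  61  43  31]
 [131 128 129 131 132 124 112  93  69  44  29]
 [128 125 132 136 136 128 115  98  70  46  31]
 [127 127 130 134 134 125 112  95  71  46  27]
 [130 124 124 128 124 117 105  87  65  42  27]
 [132 125 117 114 110 103  91  75  54  33  26]
 [133 126 113 100  92  84  73  57  42  26  25]
 [135 130 113  90  74  65  54  44  32  23  23]
 [138 133 117  91  66  51  42  37  31  26  26]]
```

View pics/knobcmp.png

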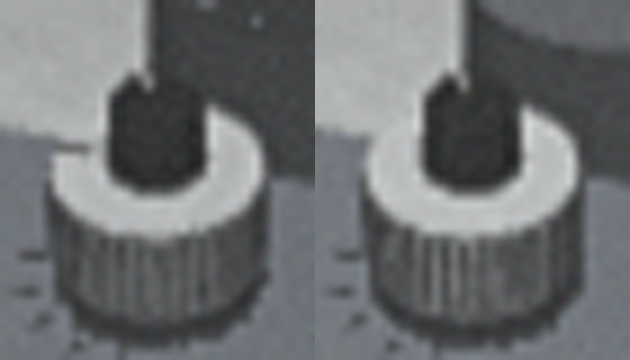

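The inner knob's pointer is at the same place in both crops, so its setting is kept. Next I move the closed fingers in front of the lever ball, at side (232,275), and lower them.

```bash
python3 -m creep '[{"translation":[1,2,0],"delta_rot":[0,0,0]},{"translation":[1.5,3.2,0],"delta_rot":[0,0,0]},{"translation":[1.5,3.2,0],"delta_rot":[0,0,0]},{"translation":[1.5,3.2,0],"delta_rot":[0,0,0]},{"translation":[1.4,2.4,0],"delta_rot":[0,0,0]}]'
python3 -m creep '[{"translation":[0,0,-1],"delta_rot":[0,0,0]},{"translation":[0,0,-2],"delta_rot":[0,0,0]},{"translation":[0,0,-2],"delta_rot":[0,0,0]},{"translation":[0,0,0],"delta_rot":[0,0,0]},{"translation":[0,0,0],"delta_rot":[0,0,0]}]'
python3 - <<'E'
from h import *
print(readout.state()['ee_pos'])
grab('side','s10');crop('s10',150,310,170,330,4,'s10c')
E
```

```text
time_s: 13.37
ee_pos: [506.9, 225.9, 230.1]
ee_rot: [118.9, 89.9, 34.3]
force: [1.5, -0.3, -0.5]
gripper_width: 32.7
time_s: 13.78
ee_pos: [504.9, 223.0, 179.1]
ee_rot: [-66.9, 89.9, -151.5]
force: [0.0, 0.2, 0.3]
gripper_width: 0.9
[504.89533131 223.04495363 179.14341605]
```

View pics/s10c.png

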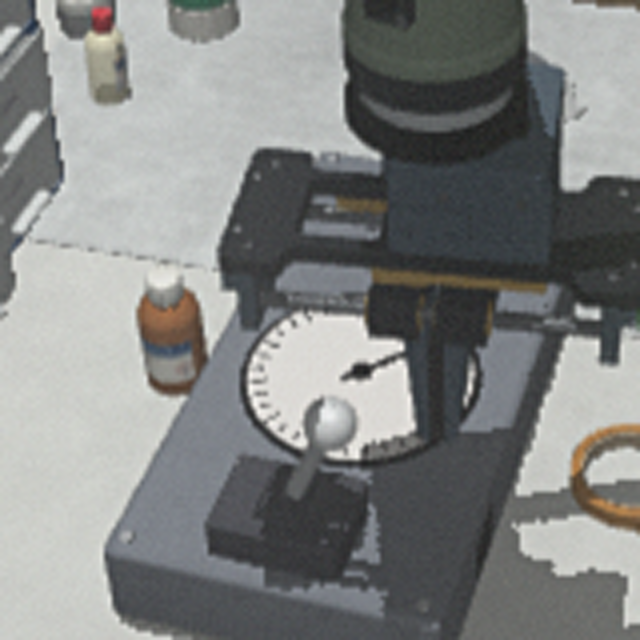

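```bash
python3 -c "
from h import *
print(proj('side',(580,230,244)),proj('side',(580,230,210)), proj('side',(505,223,165)))
print(tri((232.4,275),(163.5,202.3)))"
python3 -m creep '[{"translation":[0,0,-1.5],"delta_rot":[0,0,0]},{"translation":[0,0,-1.5],"delta_rot":[0,0,0]},{"translation":[0,0,-0.8],"delta_rot":[0,0,0]},{"translation":[0,0,0],"delta_rot":[0,0,0]},{"translation":[0,0,0],"delta_rot":[0,0,0]}]'
```

```text
[218.10325687 237.34335732] [219.34796528 251.24467165] [260.45214162 272.65716966]
(array([561.04966173, 224.48207238, 147.2018591 ]), np.float64(2.08092271424177))
time_s: 14.25
ee_pos: [505.3, 223.8, 142.8]
ee_rot: [105.8, 89.9, 21.3]
force: [0.6, -0.5, 0.1]
gripper_width: 0.5
```

```bash
python3 -m creep '[{"translation":[1,0,0],"delta_rot":[0,0,0]},{"translation":[1.5,0,0],"delta_rot":[0,0,0]},{"translation":[1.5,0,0],"delta_rot":[0,0,0]},{"translation":[1.5,0,0],"delta_rot":[0,0,0]},{"translation":[1,0,0],"delta_rot":[0,0,0]}]'
python3 -m creep '[{"translation":[0.8,0,0],"delta_rot":[0,0,0]},{"translation":[0.6,0,0],"delta_rot":[0,0,0]},{"translation":[0,0,0],"delta_rot":[0,0,0]}]'
python3 - <<'E'
from h import *
print(readout.state()['ee_pos'])
grab('side','s11');crop('s11',150,310,170,330,4,'s11c')
E
```

```text
time_s: 14.67
ee_pos: [572.1, 223.9, 143.3]
ee_rot: [101.4, 89.8, 16.8]
force: [-0.6, 1.2, 1.7]
gripper_width: 0.7
time_s: 14.92
ee_pos: [585.1, 223.8, 142.0]
ee_rot: [99.0, 89.9, 14.4]
force: [-0.3, 0.5, -0.5]
gripper_width: 0.3
[585.07530276 223.79519709 142.0325981 ]
```

View pics/s11c.png

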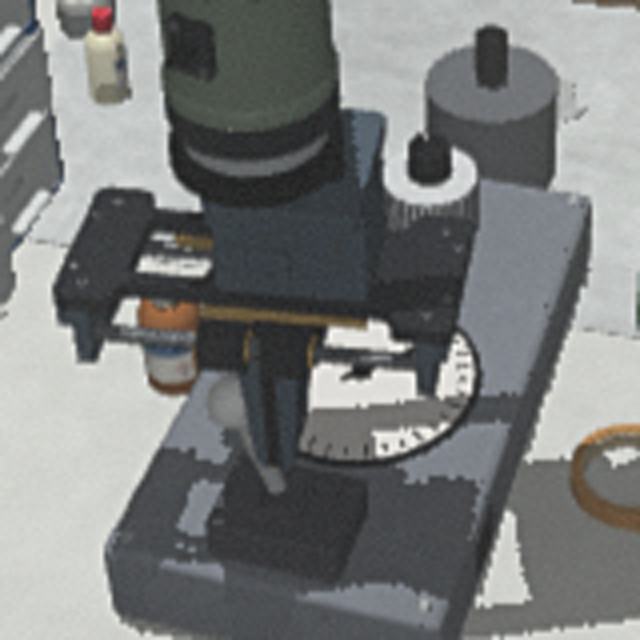

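The ball has swung over to side (206,271), close to the predicted end (203,271). Pushing on in small steps until the stop is felt.

```bash
python3 -m creep '[{"translation":[0.4,0,0],"delta_rot":[0,0,0]},{"translation":[0.2,0,0],"delta_rot":[0,0,0]},{"translation":[0,0,0],"delta_rot":[0,0,0]}]'
python3 -m creep '[{"translation":[0.3,0,0],"delta_rot":[0,0,0]},{"translation":[0,0,0],"delta_rot":[0,0,0]}]'
python3 -m creep '[{"translation":[0.2,0,0],"delta_rot":[0,0,0]},{"translation":[0,0,0],"delta_rot":[0,0,0]}]'
```

```text
time_s: 15.22
ee_pos: [589.6, 223.8, 141.8]
ee_rot: [-76.0, 90.0, -160.5]
force: [-0.9, -0.3, 0.1]
gripper_width: 0.3
time_s: 15.38
ee_pos: [592.9, 223.8, 141.9]
ee_rot: [63.5, 90.0, -21.0]
force: [-0.5, 0.1, -0.5]
gripper_width: -0.1
time_s: 15.55
ee_pos: [594.9, 223.8, 141.9]
ee_rot: [81.8, 90.0, -2.8]
force: [0.2, 0.1, -0.1]
gripper_width: 0.5
```

```bash
python3 -m creep '[{"translation":[0.2,0,0],"delta_rot":[0,0,0]},{"translation":[0,0,0],"delta_rot":[0,0,0]}]'
python3 -m creep '[{"translation":[0.2,0,0],"delta_rot":[0,0,0]},{"translation":[0,0,0],"delta_rot":[0,0,0]}]'
python3 -m creep '[{"translation":[0.2,0,0],"delta_rot":[0,0,0]},{"translation":[0,0,0],"delta_rot":[0,0,0]}]'
python3 - <<'E'
from h import *
grab('side','s12');crop('s12',180,290,220,320,6,'s12c')
E
```

```text
time_s: 15.72
ee_pos: [596.7, 223.8, 141.9]
ee_rot: [-85.9, 90.0, -170.4]
force: [-0.9, 0.1, 0.2]
gripper_width: 0.4
time_s: 15.88
ee_pos: [596.9, 223.8, 141.9]
ee_rot: [-91.5, 89.7, -176.1]
force: [-6.5, 0.2, 2.1]
gripper_width: 0.5
time_s: 16.05
ee_pos: [597.1, 223.8, 141.8]
ee_rot: [-91.4, 89.5, -176.0]
force: [-10.2, 0.4, 4.6]
gripper_width: -0.0
```

View pics/s12c.png

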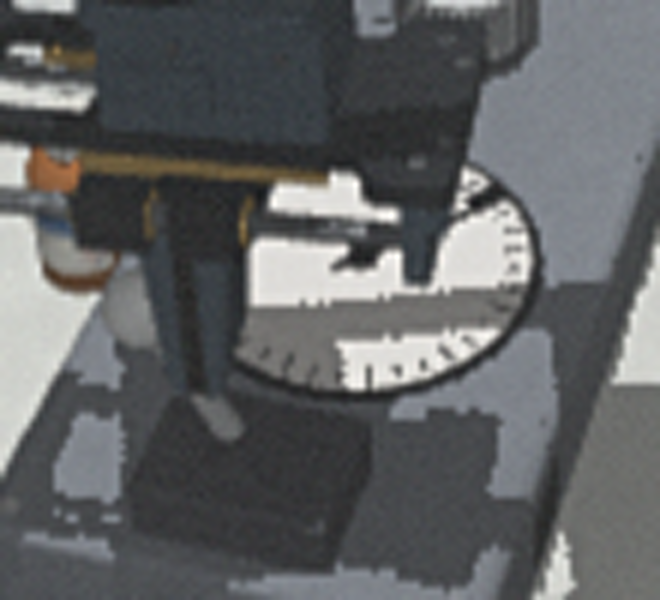

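The end stop was felt (x stuck at 597, -10 N). Backing off, rising away and checking.

```bash
python3 -m creep '[{"translation":[-0.5,0,0],"delta_rot":[0,0,0]},{"translation":[-2,0,0],"delta_rot":[0,0,0]},{"translation":[-3.5,0,0],"delta_rot":[0,0,0]},{"translation":[-3.5,0,0],"delta_rot":[0,0,0]},{"translation":[-1,0,2],"delta_rot":[0,0,0]}]'
python3 -m creep '[{"translation":[-1,0,3],"delta_rot":[0,0,0]},{"translation":[-3,0.5,3],"delta_rot":[0,0,0]},{"translation":[-3.5,1,2],"delta_rot":[0,0,0]},{"translation":[-3,2,0],"delta_rot":[0,0,0]},{"translation":[-2,2,0],"delta_rot":[0,0,0]}]'
python3 -m creep '[{"translation":[0,3,0],"delta_rot":[0,0,0]},{"translation":[0,3.5,0],"delta_rot":[0,0,0]},{"translation":[0,3.5,0],"delta_rot":[0,0,0]},{"translation":[0,2,0],"delta_rot":[0,0,0]},{"translation":[0,0,0],"delta_rot":[0,0,0]}]'
python3 - <<'E'
from dial import *
s=readout.state(); print(s['ee_pos'],s['time_s'])
grab('side','s13');grab('top','t13');crop('s13',160,360,140,330,4,'s13c');crop('t13',140,400,140,280,3,'t13c')
print('needle',ang('s13',15,40,-150,-112,130))
E
```

```text
time_s: 16.52
ee_pos: [487.9, 221.7, 157.8]
ee_rot: [-73.5, 89.2, -158.0]
force: [-0.6, -0.1, -1.1]
gripper_width: 0.6
time_s: 16.93
ee_pos: [370.4, 279.2, 243.6]
ee_rot: [120.8, 89.7, 36.2]
force: [0.3, 0.3, 0.2]
gripper_width: 0.3
time_s: 17.35
ee_pos: [372.0, 403.0, 241.3]
ee_rot: [140.6, 89.7, 56.3]
force: [0.4, -0.0, -0.2]
gripper_width: 0.3
[372.04690263 402.96718658 241.29272018] 17.35
needle -131.62611780135924
```

View pics/s13c.png

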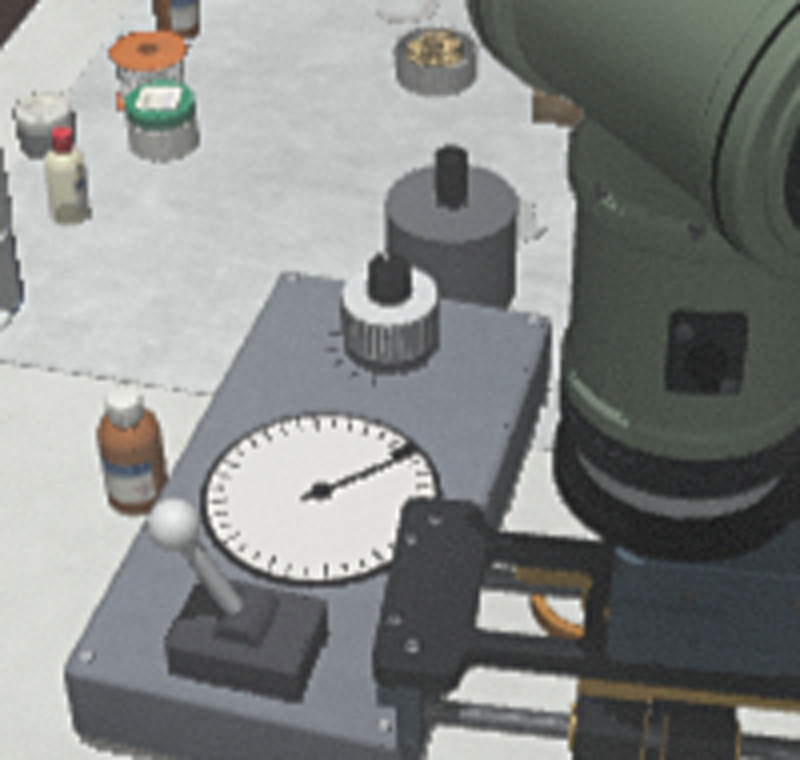

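View pics/t13c.png

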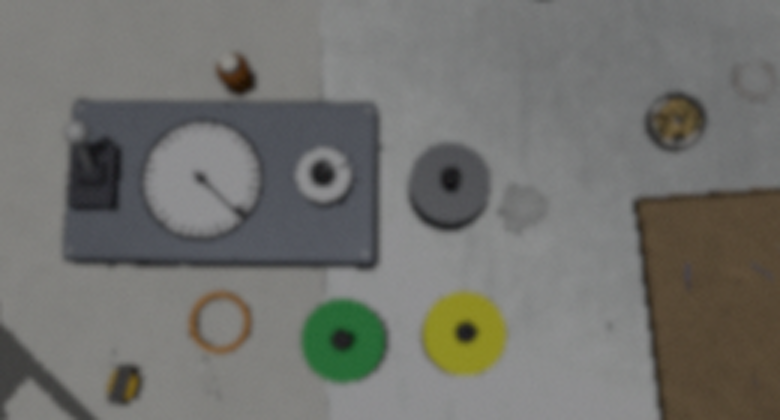

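The lever ball is at side (203.5,271), the predicted end position. The needle (-131.6°) lies on the mark, and the cover stands at top (290,202). Tin, bottle and tape are where they were, so I hand in.

```bash
python3 -c "
from workcell import env
print(env.job_done())"
```

```text
the job is handed in; nothing more can be done
None
```

The job is done in the order asked and was handed in at about 17.5 s of the 66 s allowed. No verdict was reported.

- **Cover:** I lifted the grey dust cover straight off the knobs and stood it upright on the bench right of the instrument, at about (569, -161) mm. The final pictures show it standing free there.
- **Needle:** I turned the outer ring about 1.1 rad clockwise. After release, the needle measures -131.6° against the broad mark at -130.6° to -131.1°. That is about 1° off, and the mark is ±5.7° wide as seen from the pivot.
- **Inner knob:** Its pointer line looks unchanged in close crops before and after turning the ring. I compared it by eye and did not measure its angle.
- **Lever:** I pushed it toward the back until it hit its end stop, where it stopped moving with about 10 N on the tool. The ball now appears within a pixel of where full swing should put it.
- **Bystanders:** The tin, bottle and tape roll look unmoved in the last pictures, and the arm ended clear of everything.
- **Disagreement:** At the start, the lever ball measured about 8 mm further back than the given geometry predicted. I did not find out why.

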